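# Latch the sample carriage of a two-lane turbidity reader and take a reading

## Task

The turbidity reader has two spring-loaded carriages, one holding the tall sample tube and the other the short standard jar. With your fingertips, push the sample tube's carriage in by its upright plate as far as it will go and let it go, so that it springs part of the way back and latches against its stop pin with the tube in the light gate; then press the round read key on top of the console fully down and let it come up again. Leave the jar's carriage out, do not touch or lift the tube or the jar themselves, and do not disturb the other things on the bench.

Things in the scene. Friction and masses are not known exactly. Their poses are not given: they have to be found in the camera images.
- reader: Two-lane turbidity reader, fixed, white and grey, 152 x 250 x 125 mm high. Origin on the bench under its middle; x points away from the user (the way the carriages are pushed in), y to its left, z up. Lanes at y = +80 and -80 mm; in each, grey optics arms (x = -27 to 35 mm, 50 to 102 mm high) form the light gate. Console between the lanes: 66 mm wide, top 85 mm high; housing behind 125 mm high.
- carriage_l (a joint): Left carriage, slides along the reader's +x, m. 0 = out (start, held by a damped spring), 0.055 = fully in (hard stop). Its side tooth lifts the stop pin from about 0.02 on; the pin drops in behind it at 0.040. Released from beyond 0.042 it springs back to 0.040 and stays latched; released earlier it comes all the way out. Pushing takes 3 N at first, about 11 N near the stop (slowly; more if fast).
- carriage_r (a joint): Right carriage, the same as the left one.
- push_l (a point): Middle of the black rubber pad (36 x 36 mm) on the front, user-side face of the left carriage's upright push plate, 66 mm above the bench. The plate is 46 mm wide, 6 mm thick, from 23 to 90 mm above the bench; the cradle's centre (bore 41 mm, 30 mm deep) is 62 mm behind this point. Moves with the carriage; axes as the reader's.
- push_r (a point): The same point of the right push plate.
- pin_l_knob (a point): Black knob (17 mm across) of the left stop pin, 30 mm above the bench at the outer side of the lane, on a small block up to 44 mm high. The sprung pin works by itself; it slides outward up to 8 mm as the tooth passes.
- pin_r_knob (a point): The same knob of the right stop pin, on the right side of the reader.
- read_key (a joint): Read key, black round button 26 mm across on top of the console. 0 = up, 0.006 m = fully down; sprung, about 1.5 N to start and 5 N fully down.
- read_key_top (a point): Centre of the read key's top face when up, about 106 mm above the bench, on the reader's middle line at x = -5 mm; it moves down with the key.
- sample_tube: Sample tube: tall clear tube with a screw cap, 41 mm across the cap, 34 mm across the body, 94 mm high, loose and upright in the cradle of one of the two carriages (left or right, it varies; a few mm of play). Origin at the centre of its underside, 29 mm above the bench; z up.
- standard_jar: Standard: short screw-capped jar, 41 mm across, 53 mm high, loose in the other carriage's cradle. Origin at the centre of its underside, z up.
- spare_tube: A second tube of the same kind, 94 mm high, standing on the bench left of the reader: bystander. Origin at its underside.
- dropper: White dropper bottle, 50 mm across and 100 mm high, on the bench left of the reader: bystander. Origin at its underside.
- beaker: Small glass beaker, 76 mm across, 85 mm high, on the bench front left: bystander. Origin at its underside.
Not all that is in view belongs to the job. What is shaped like the standard_jar but black is not meant.

How it is judged:
By the outcome, as a careful person would: the job done as asked, in the order asked, and still so for the second after the job is handed in, with the robot touching nothing.
It also fails if it takes over 40 s, if anything falls off the work surface, if the arm or the gripper's body presses on something with over 40 N, if the wrist force passes 120 N, or if a joint passes its speed limit or range.

## Robot

A 6-joint arm with a two-finger parallel gripper is mounted at the origin on a cart in front of the work surface, level with it; the furniture and walls round the work are solid. World frame = base frame: x ahead of the robot, y to its left, z up, the work surface at z = 0. Lengths are in mm, angles in rad, forces in N, time in s.
With the tool pointing down it reaches from about 350 to 975 mm from the base axis. Payload 7.1 kg.
Tool frame: the origin (TCP) lies at the very end of the fingers, on their centre line; the grasp point (between the pads) lies 19 mm behind it; z points along the fingers, x is the direction in which the jaws open and shut, and the axes are right-handed (so a half turn about z gives the same grasp; the last joint's range is limited). The gripper opens to 88 mm and grips with 3 to 60 N. Pads are 20 mm wide; open, the fingers measure 115 mm over their backs; the gripper's body (75 mm by 178 mm) begins 61 mm behind the grasp point.
Start: joints at [1.266, 0.423, 1.63, -0, 1.089, -0.019], TCP at [176.171, 599.64, 222.675] pointing down, gripper open.
Joint ranges: [-3, 3], [-0.9, 2.11], [0.09, 2.58], [-1.31, 4.45], [0.11, 2.69], [-2.54, 2.54]. Speed limits (rad/s): [2.39, 2.39, 3.01, 3.14, 3.14, 3.14].

## Interface

Orientations are given as a rotation vector (axis times angle).
In Python, from workcell import ctrl gives the robot as it stands. The module is installed in compiled form; this text tells all that it offers.
- The arm moves only by the tool move_arm, never from a script. Its argument "motion" is a list of rows, each a list of 2 entries, a list of its own where there are three numbers: the shift along the tool's x, y, z normalised to -1 to 1, where 1 is 150 mm, then the turn, a rotation vector about the tool's x, y, z normalised to -1 to 1, where 1 is 60 degrees. In form: [[[x, y, z], [rx, ry, rz]], ...]. A call has exactly 5 rows; each row is the pose to reach, as a shift and turn from the pose commanded when the call began, along the tool's axes at that moment; what a row does not reach only later rows make up. A row lasts 1/8 s, in which the tool goes at most 62.5 mm and 10.7 degrees, less where a joint would pass 70% of its speed; a pose out of reach is approached as far as the arm can. A call with a number of a shift or a turn outside -1 to 1 is refused whole. A call with a gripper value outside its range is refused whole. "gripper" is the opening, from 0 (shut) to 1 (fully open), set as the call begins (left out, the last holds). The fingers move at their own pace and stop on an object; the grip force is fixed at half the most. Time passes only in rows, so rows that repeat a pose let the fingers close, or fill a call up. It gives the time, the measured TCP pose, the force and the opening at its end, in the units of the state.
- ctrl.get_obs(): the state, without advancing time (a new reading comes with each control period).
- ctrl.get_image(name): name is "side" or "top"; returns a dict with "pixels" (384x512x3 uint8, red, green, blue), "camera_matrix" (3x3 intrinsics, pixels), "R" (3x3) and "t" (3): a world point X has camera coordinates R X + t. Camera axes: x right, y down, z forward; pixel columns grow to the right and rows downward; lengths in mm; the calibration is good to about 2 mm. A picture is of the moment at which its call begins. There is no depth.
- ctrl.close_job(): hands the job in, once; it reports no verdict.
Trained networks look in the newest picture that a camera, given by its name, has taken for a name from the list of things; names that differ only in an ending like _2 or _b are one class to them, and where a whole thing is asked for, a point or a joint stands for the part that bears it (a point fixed in the world has none). Each returns a list of dicts, best first, with "p" (0 to 1); they miss things now and then, are a little off and sometimes report something else, mostly with a low value. They report only what shows in the picture. A call takes as long as a camera call. They do not tell look-alikes from the thing itself.
- ctrl.boxes_of(camera, name): "location" ([x, y, z] in mm, in world coordinates, good to about 4 mm: the middle of the surface that is visible of it).
- ctrl.regions_of(camera, name): "mask" (384x512 bool, what is visible of it).
- ctrl.pinpoint(camera, name): "location" ([x, y, z] in mm, in world coordinates, good to about 4 mm: a listed point, or the origin of a listed thing).
The state is a dict: "t": time; "qpos": joint angles; "qvel": joint speeds; "joint_torque": joint torques, N m; "ee_pos": TCP position; "orientation": TCP orientation; "ft_force": force on the tool from outside, world axes, zero at the start; "moment": the same for the moment, N m; "width": finger opening in mm.
Only numpy, scipy, OpenCV 4.12 (cv2) and the standard library are available. Lean on these libraries where they do the work, as an engineer would, in place of code of your own. Each camera call takes 0.05 s, during which the arm holds its last target.

## Working session

There is one attempt and no reset: what is moved stays moved. The work goes in short steps, Python scripts to look and compute and a tool call to move; the robot and the scene stay as the last step left them, time stands still between calls to the robot, and variables do not carry over. Pictures are saved under pics/ and viewed, and the job is handed in when it is done.

Besides the shell and the picture viewer there is one more tool, called after "Call:" in YAML: its name, and indented under it one key for each argument. move_arm: Moves the arm, as the interface text tells. Its arguments: {"type":"object","properties":{"motion":{"type":"array","items":{"type":"array"}},"gripper":{"type":"number"}},"required":["motion"]}

```bash
mkdir -p pics; python3 - <<'E'
from workcell import ctrl
import cv2
for c in ["side","top"]:
    im=ctrl.get_image(c); cv2.imwrite(f"pics/{c}0.png",im["pixels"][:,:,::-1])
    for n in ["reader","push_l","push_r","read_key_top","sample_tube","standard_jar","pin_l_knob","pin_r_knob","spare_tube","dropper","beaker"]:
        print(c,n,[(round(d["p"],2),[round(float(v)) for v in d["location"]]) for d in ctrl.pinpoint(c,n)][:3])
o=ctrl.get_obs();print(o)
E
```

```text
side reader [(0.74, [563, -78, 1]), (0.59, [443, -152, 64])]
side push_l [(0.93, [457, 13, 70]), (0.72, [442, -150, 62])]
side push_r [(0.93, [457, 13, 70]), (0.72, [442, -150, 62])]
side read_key_top [(0.67, [513, 64, 31]), (0.37, [559, -75, 106]), (0.19, [332, 288, -2])]
side sample_tube [(0.56, [503, -153, 28])]
side standard_jar [(0.78, [521, 8, 30]), (0.52, [399, -21, 3])]
side pin_l_knob [(0.4, [510, 66, 32])]
side pin_r_knob []
side spare_tube []
side dropper [(0.68, [597, 113, -1])]
side beaker [(0.84, [331, 289, -2])]
top reader []
top push_l [(0.93, [443, -146, 64]), (0.86, [458, 13, 70])]
top push_r [(0.93, [443, -146, 64]), (0.86, [458, 13, 70])]
top read_key_top [(0.6, [558, -77, 104])]
top sample_tube [(0.71, [501, -154, 25])]
top standard_jar [(0.59, [405, -22, -4]), (0.52, [517, 7, 31])]
top pin_l_knob [(0.57, [459, 14, 66]), (0.56, [513, 65, 29])]
top pin_r_knob [(0.56, [486, -212, 27])]
top spare_tube [(0.87, [529, 121, -3]), (0.6, [598, 110, 3])]
top dropper [(0.7, [599, 109, 2]), (0.65, [517, 6, 28])]
top beaker [(0.76, [328, 296, 2])]
{'t': 1.2, 'qpos': array([ 1.26606160e+00,  4.23088548e-01,  1.62995380e+00,  2.99081912e-05,
        1.08865181e+00, -1.90149667e-02]), 'qvel': array([-6.99931348e-04, -3.08884363e-04, -6.68761557e-04, -4.77802669e-04,
        9.64057601e-04, -3.33512293e-05]), 'joint_torque': array([-2.25701842e-03, -5.44581234e+01, -2.74039453e+01,  6.42067823e-02,
        1.69280759e-02,  6.04266418e-06]), 'ee_pos': array([176.11243257, 599.60823968, 222.66104136]), 'orientation': array([ 2.51507066e+00,  1.88249481e+00, -1.53736155e-04]), 'ft_force': array([-0.75135899, -0.42210917, -0.45886836]), 'moment': array([-0.03526833, -0.05341937, -0.02642232]), 'width': 87.95803195148827}
```

View pics/side0.png

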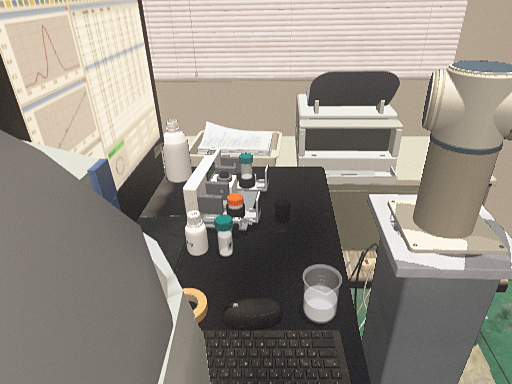

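View pics/top0.png

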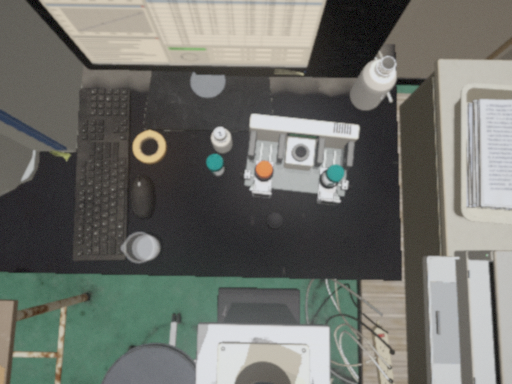

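```bash
cat > h.py <<'E'
import numpy as np, cv2
from scipy.spatial.transform import Rotation as Ro
from workcell import ctrl
th=np.arctan2(-15,161)
ex=np.array([np.cos(th),np.sin(th),0]); ey=np.array([-np.sin(th),np.cos(th),0]); O=np.array([563,-78,0.])
def w(x,y,z): return O+x*ex+y*ey+np.array([0,0,z])
def proj(im,P):
    c=im["R"]@P+im["t"]; u=im["camera_matrix"]@c; return u[:2]/u[2]
def crop(c,name,box,pts=(),s=5):
    im=ctrl.get_image(c); x0,y0,x1,y1=box
    g=cv2.resize(np.ascontiguousarray(im["pixels"][y0:y1,x0:x1,::-1]),None,fx=s,fy=s,interpolation=cv2.INTER_CUBIC)
    for P in pts:
        u=(proj(im,np.array(P,float))+.5-[x0,y0])*s
        cv2.circle(g,tuple(int(v) for v in u),3,(255,0,255),1)
    cv2.imwrite(f"pics/{name}.png",g)
def rel(P,yaw=th):
    o=ctrl.get_obs(); R=Ro.from_rotvec(o["orientation"])
    d=R.inv().apply(np.array(P)-o["ee_pos"])
    # target: tool y = ex, x=ey, z down
    T=Ro.from_matrix(np.array([ey,ex,[0,0,-1.]]).T)
    r=np.degrees((R.inv()*T).as_rotvec())
    print("t",o["t"],"ee",o["ee_pos"].round(1),"f",o["ft_force"].round(1),"w",round(o["width"],1),"shift/150",(d/150).round(3),"turn/60",(r/60).round(3))
E
python3 - <<'E'
from h import *
pts=[w(-113,80,66),w(-113,-80,66),w(-5,0,106),w(76,125,125),w(76,-125,125),w(-113-6,-80-23,90),w(-113,-80+23,90),w(-51,-80,123),w(-51,80,82)]
crop("top","top1",(235,100,375,210),pts,5)
crop("side","side1",(175,140,305,270),pts,4)
rel(w(-160,-80,200))
print(w(-160,-80,60),w(-113,-80,66))
E
```

```text
t 1.3 ee [176.1 599.6 222.7] f [-0.2  0.4 -0.1] w 87.8 shift/150 [-4.335  2.803  0.151] turn/60 [-0.     0.    -0.184]
[ 396.26865275 -142.81248217   60.        ] [ 443.06598601 -147.17248216   66.        ]
```

View pics/top1.png

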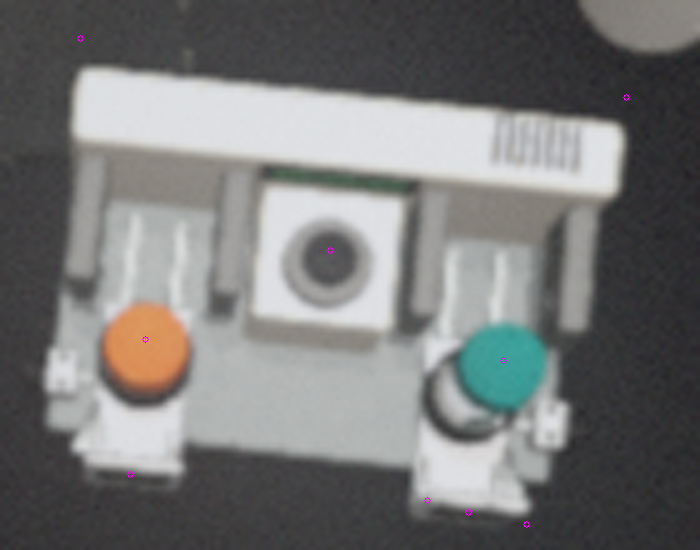

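View pics/side1.png

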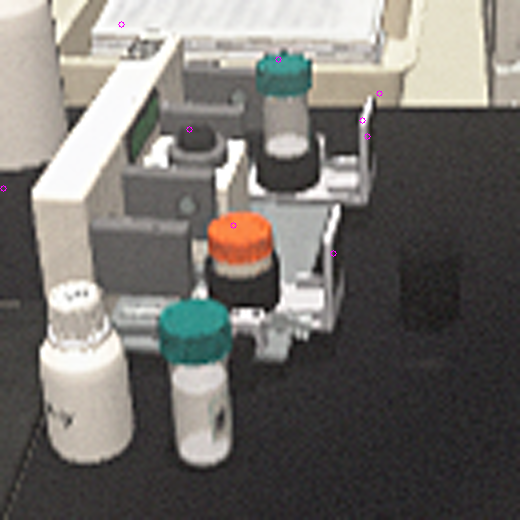

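Call:
move_arm:
  motion:
    - [[-0.2,0.2,0],[0,0,-0.06]]
    - [[-0.4,0.45,0],[0,0,-0.12]]
    - [[-0.6,0.7,0],[0,0,-0.184]]
    - [[-0.8,0.9,0],[0,0,-0.184]]
    - [[-1,1,0],[0,0,-0.184]]
  gripper: 0

```text
t: 1.92
ee_pos: [278.8, 412.2, 222.8]
orientation: [2.324, 2.114, 0.001]
ft_force: [0.2, 0.1, -0.4]
width: 41.5
```

```bash
python3 -c "
from h import *
rel(w(-150,-80,200))"
```

```text
t 1.925 ee [278.8 412.2 222.8] f [ 0.2  0.1 -0.4] w 41.5 shift/150 [-3.61   1.194  0.151] turn/60 [ 0.    -0.    -0.001]
```

Call:
move_arm:
  motion:
    - [[-0.3,0.2,0],[0,0,0]]
    - [[-0.6,0.35,0],[0,0,0]]
    - [[-0.9,0.5,0],[0,0,0]]
    - [[-1,0.6,0],[0,0,0]]
    - [[-1,0.6,0],[0,0,0]]

```text
t: 2.55
ee_pos: [354.2, 254.9, 222.9]
orientation: [2.325, 2.112, 0.001]
ft_force: [0.7, -0.5, -0.6]
width: 0.1
```

Call:
move_arm:
  motion:
    - [[-0.3,0.1,0],[0,0,0]]
    - [[-0.6,0.2,0],[0,0,0]]
    - [[-0.9,0.3,0],[0,0,0]]
    - [[-1,0.3,0],[0,0,0]]
    - [[-1,0.3,0],[0,0,0]]

```text
t: 3.18
ee_pos: [384.1, 102.4, 222.7]
orientation: [-2.324, -2.114, -0.0]
ft_force: [-0.4, 0.2, -0.8]
width: 0.6
```

Call:
move_arm:
  motion:
    - [[-0.3,0,0],[0,0,0]]
    - [[-0.6,0,0],[0,0,0]]
    - [[-0.9,0,0],[0,0,0]]
    - [[-1,0,0],[0,0,0]]
    - [[-1,0,0],[0,0,0]]

```text
t: 3.8
ee_pos: [370.7, -46.6, 222.7]
orientation: [-2.323, -2.115, -0.001]
ft_force: [0.3, 1.0, 0.4]
width: 0.4
```

```bash
python3 -c "
from h import *
rel(w(-150,-80,60))"
```

```text
t 3.8 ee [370.7 -46.6 222.7] f [0.3 1.  0.4] w 0.4 shift/150 [-0.623  0.297  1.085] turn/60 [ 0.    -0.    -0.001]
```

Call:
move_arm:
  motion:
    - [[-0.3,0.1,0.1],[0,0,0]]
    - [[-0.623,0.2,0.3],[0,0,0]]
    - [[-0.623,0.2,0.6],[0,0,0]]
    - [[-0.623,0.2,0.8],[0,0,0]]
    - [[-0.623,0.2,0.8],[0,0,0]]

```text
t: 4.42
ee_pos: [390.6, -141.1, 101.0]
orientation: [-2.317, -2.114, 0.003]
ft_force: [0.3, 1.2, 0.1]
width: 0.4
```

```bash
python3 -c "
from h import *
rel(w(-150,-80,60))
pts=[w(-113,-80,66),ctrl.get_obs()['ee_pos']]
crop('top','top2',(235,100,375,230),pts,5)
crop('side','side2',(175,100,335,260),pts,4)
for c in ['top','side']: print(c,[(round(d['p'],2),d['location'].round(0) if hasattr(d['location'],'round') else d['location']) for d in ctrl.pinpoint(c,'push_r')])
"
```

```text
t 4.425 ee [ 390.6 -141.1  101. ] f [0.3 1.2 0.1] w 0.4 shift/150 [-0.009  0.107  0.273] turn/60 [-0.005 -0.002  0.001]
top [(0.72, [440.8, -148.6, 65.1]), (0.26, [328.1, 294.8, 1.4])]
side [(0.88, [457.3, 13.9, 69.9]), (0.55, [443.5, -153.0, 64.7])]
```

View pics/top2.png

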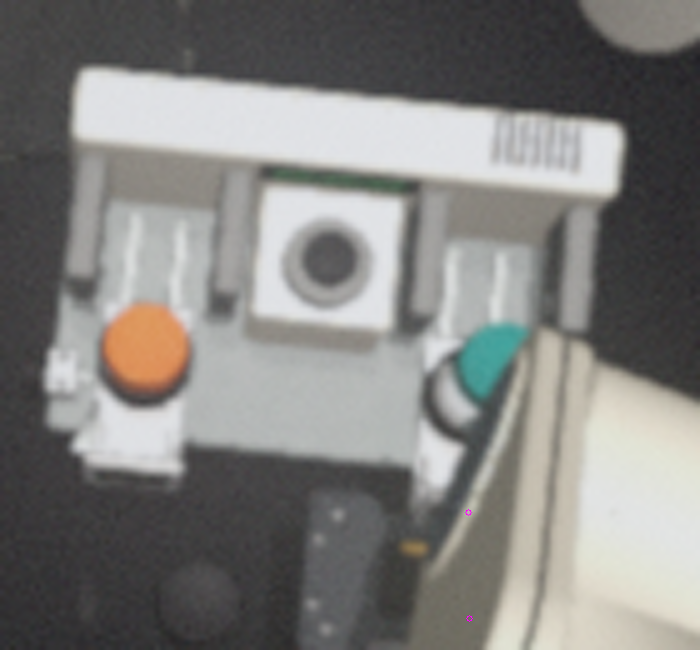

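View pics/side2.png

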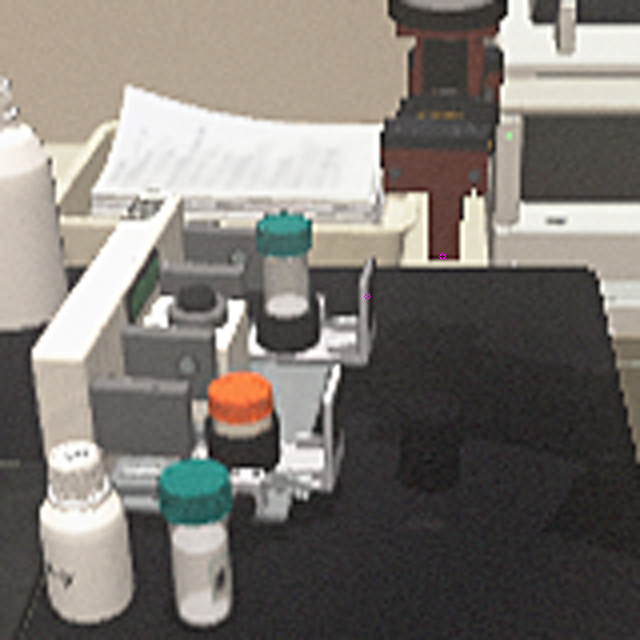

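Call:
move_arm:
  motion:
    - [[-0.01,0,0.15],[0,0,0]]
    - [[-0.01,0,0.27],[0,0,0]]
    - [[-0.01,0.08,0.27],[0,0,0]]
    - [[-0.01,0.16,0.27],[0,0,0]]
    - [[-0.01,0.2,0.27],[0,0,0]]

```text
t: 5.25
ee_pos: [423.5, -147.7, 63.3]
orientation: [2.32, 2.114, 0.002]
ft_force: [0.3, 0.0, 0.1]
width: 0.7
```

```bash
python3 -c "
from h import *
rel(w(-68,-80,60))
pts=[w(-113,-80,66),ctrl.get_obs()['ee_pos']]
crop('side','side3',(175,100,335,260),pts,4)
"
```

```text
t 5.25 ee [ 423.5 -147.7   63.3] f [0.3 0.  0.1] w 0.7 shift/150 [0.016 0.429 0.023] turn/60 [0.003 0.001 0.   ]
```

View pics/side3.png

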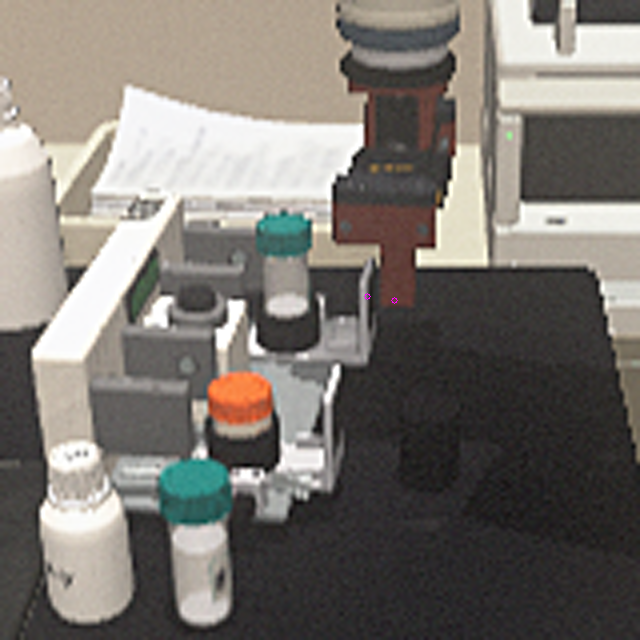

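Call:
move_arm:
  motion:
    - [[0.015,0,0.01],[-0.07,0,0]]
    - [[0.015,0,0.01],[-0.133,0,0]]
    - [[0.015,0.03,0.01],[-0.133,0,0]]
    - [[0.015,0.06,0.01],[-0.133,0,0]]
    - [[0.015,0.09,0.01],[-0.133,0,0]]

```text
t: 5.92
ee_pos: [435.2, -146.3, 60.7]
orientation: [2.244, 2.045, 0.141]
ft_force: [-3.8, -0.2, 2.4]
width: 0.8
```

```bash
python3 -c "
from h import *
rel(w(-68,-80,60))
pts=[w(-113,-80,66),ctrl.get_obs()['ee_pos']]
crop('side','side4',(175,100,335,260),pts,4)
"
```

```text
t 5.925 ee [ 435.2 -146.3   60.7] f [-3.8 -0.2  2.4] w 0.8 shift/150 [-0.001  0.348  0.053] turn/60 [ 0.132 -0.     0.   ]
```

View pics/side4.png

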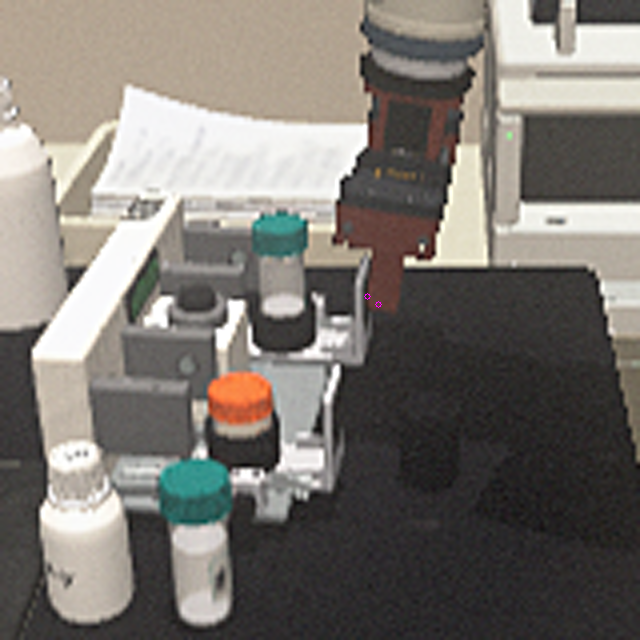

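Call:
move_arm:
  motion:
    - [[0,0.03,0.004],[0,0,0]]
    - [[0,0.06,0.008],[0,0,0]]
    - [[0,0.09,0.012],[0,0,0]]
    - [[0,0.12,0.016],[0,0,0]]
    - [[0,0.15,0.02],[0,0,0]]

```text
t: 6.6
ee_pos: [455.9, -147.9, 60.4]
orientation: [2.246, 2.047, 0.14]
ft_force: [-10.6, -2.3, 8.0]
width: 0.1
```

Call:
move_arm:
  motion:
    - [[0,0.03,0.004],[0,0,0]]
    - [[0,0.06,0.008],[0,0,0]]
    - [[0,0.09,0.012],[0,0,0]]
    - [[0,0.11,0.015],[0,0,0]]
    - [[0,0.13,0.018],[0,0,0]]

```text
t: 7.22
ee_pos: [475.5, -149.8, 60.2]
orientation: [2.246, 2.047, 0.139]
ft_force: [-7.4, -1.0, 3.1]
width: 0.7
```

```bash
python3 -c "
from h import *
rel(w(-68,-80,60))
pts=[w(-58,-80,66),ctrl.get_obs()['ee_pos']]
crop('side','side5',(175,100,335,260),pts,4)
"
```

```text
t 7.225 ee [ 475.5 -149.8   60.2] f [-7.4 -1.   3.1] w 0.7 shift/150 [-0.002  0.082  0.012] turn/60 [ 0.129 -0.001 -0.   ]
```

View pics/side5.png

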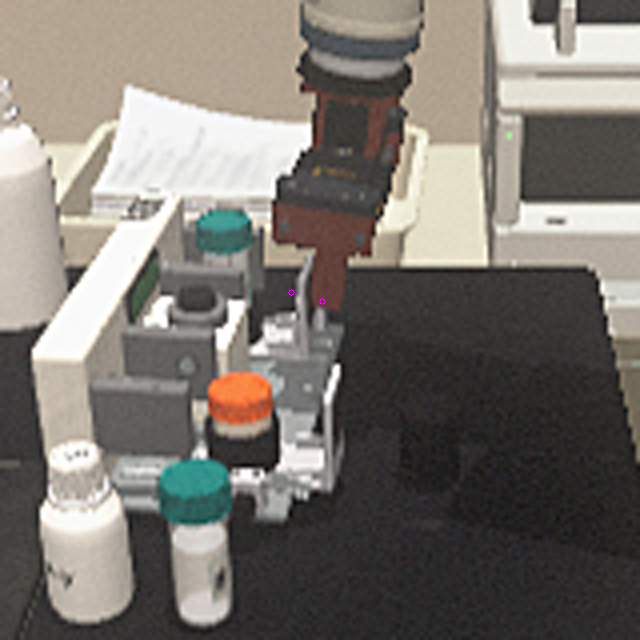

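Call:
move_arm:
  motion:
    - [[0,0.02,0.003],[0,0,0]]
    - [[0,0.04,0.006],[0,0,0]]
    - [[0,0.055,0.008],[0,0,0]]
    - [[0,0.07,0.01],[0,0,0]]
    - [[0,0.075,0.01],[0,0,0]]

```text
t: 7.9
ee_pos: [486.5, -150.9, 60.2]
orientation: [2.247, 2.047, 0.139]
ft_force: [-8.7, -2.8, 3.5]
width: 0.7
```

```bash
python3 -c "
from h import *
rel(w(-68,-80,60))
"
```

```text
t 7.9 ee [ 486.5 -150.9   60.2] f [-8.7 -2.8  3.5] w 0.7 shift/150 [-0.002  0.009  0.003] turn/60 [ 0.129 -0.001 -0.   ]
```

Call:
move_arm:
  motion:
    - [[0,0.01,0.001],[0,0,0]]
    - [[0,0.02,0.003],[0,0,0]]
    - [[0,0.03,0.004],[0,0,0]]
    - [[0,0.03,0.004],[0,0,0]]
    - [[0,0.03,0.004],[0,0,0]]

```text
t: 8.52
ee_pos: [487.4, -150.5, 59.6]
orientation: [2.251, 2.051, 0.134]
ft_force: [-19.8, -3.6, 13.3]
width: 0.5
```

Hard stop reached: 20 N with under 1 mm of further travel. Now I back off.

Call:
move_arm:
  motion:
    - [[0,-0.04,-0.006],[0,0,0]]
    - [[0,-0.1,-0.014],[0,0,0]]
    - [[0,-0.2,-0.028],[0,0,0]]
    - [[0,-0.32,-0.045],[0,0,0]]
    - [[0,-0.4,-0.056],[0,0,0]]

```text
t: 9.15
ee_pos: [431.9, -146.1, 61.2]
orientation: [2.244, 2.043, 0.143]
ft_force: [1.0, -0.3, 0.0]
width: 0.6
```

```bash
python3 -c "
from h import *
rel(w(-5,0,150))
pts=[w(-73,-80,66),ctrl.get_obs()['ee_pos']]
crop('side','side6',(175,100,335,260),pts,4)
for c in ['top','side']: print(c,[(round(d['p'],2),d['location']) for n in ['push_r','read_key_top'] for d in ctrl.pinpoint(c,n)])
"
```

```text
t 9.15 ee [ 431.9 -146.1   61.2] f [ 1.  -0.3  0. ] w 0.6 shift/150 [ 0.533  0.87  -0.476] turn/60 [ 0.134  0.    -0.   ]
top [(0.72, [440.8, -148.6, 65.1]), (0.26, [328.1, 294.8, 1.4]), (0.62, [557.9, -77.2, 106.3])]
side [(0.83, [477.3, -154.3, 62.5]), (0.78, [459.4, 13.5, 71.2]), (0.42, [554.3, -78.6, 105.2])]
```

View pics/side6.png

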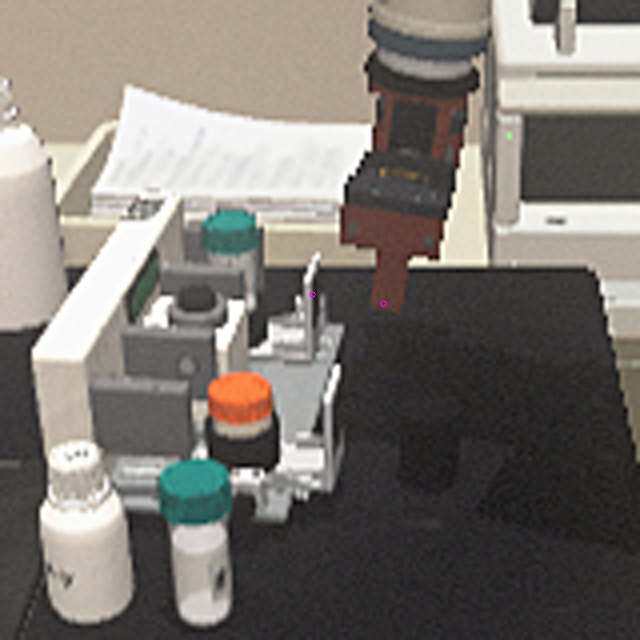

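Call:
move_arm:
  motion:
    - [[0,0,-0.2],[0.04,0,0]]
    - [[0,0,-0.45],[0.09,0,0]]
    - [[0,0,-0.7],[0.134,0,0]]
    - [[0,0,-0.85],[0.134,0,0]]
    - [[0,0,-0.85],[0.134,0,0]]

```text
t: 10.02
ee_pos: [416.6, -144.9, 188.7]
orientation: [2.32, 2.114, 0.002]
ft_force: [-0.2, 0.3, -0.1]
width: 0.2
```

```bash
python3 -c "
from h import *
rel(w(-5,0,140))
crop('top','top7',(235,100,375,230),[w(-73,-80,66)],5)
print([(round(d['p'],2),d['location']) for n in ['push_r','read_key_top'] for d in ctrl.pinpoint('top',n)])
"
```

```text
t 10.025 ee [ 416.6 -144.9  188.7] f [-0.2  0.3 -0.1] w 0.2 shift/150 [0.535 0.896 0.327] turn/60 [ 0.003  0.001 -0.   ]
[(0.76, [483.1, -150.4, 63.1]), (0.74, [460.9, 11.1, 64.2]), (0.45, [560.3, -78.9, 107.9]), (0.55, [558.4, -75.9, 105.5])]
```

View pics/top7.png

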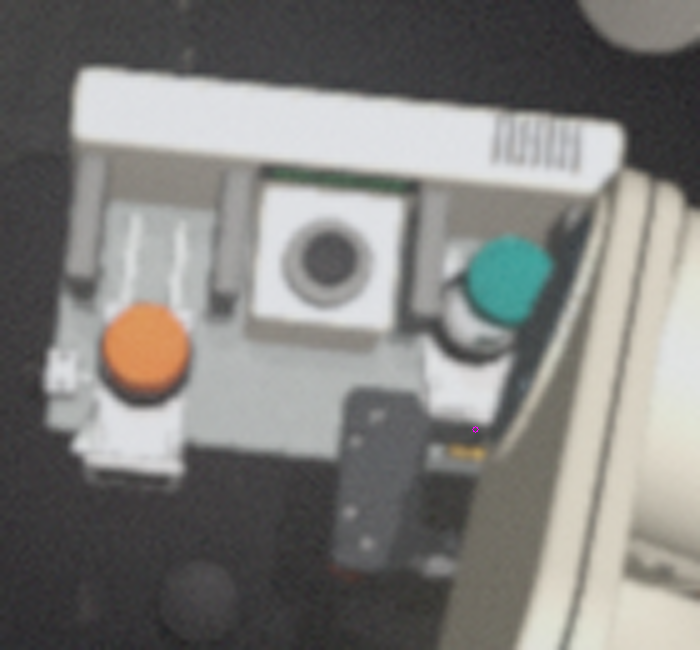

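Call:
move_arm:
  motion:
    - [[0.2,0.3,0],[0,0,0]]
    - [[0.4,0.6,0],[0,0,0]]
    - [[0.535,0.85,0],[0,0,0]]
    - [[0.535,0.896,0.1],[0,0,0]]
    - [[0.535,0.896,0.3],[0,0,0]]

```text
t: 10.8
ee_pos: [556.3, -77.1, 140.5]
orientation: [-2.321, -2.116, 0.002]
ft_force: [-0.4, 0.1, -0.8]
width: 0.7
```

```bash
python3 -c "
from h import *
rel(w(-5,0,106))
pts=[w(-5,0,106),ctrl.get_obs()['ee_pos']]
crop('side','side8',(175,100,305,230),pts,5)
"
```

```text
t 10.8 ee [556.3 -77.1 140.5] f [-0.4  0.1 -0.8] w 0.7 shift/150 [-0.002  0.012  0.23 ] turn/60 [-0.001  0.     0.   ]
```

View pics/side8.png

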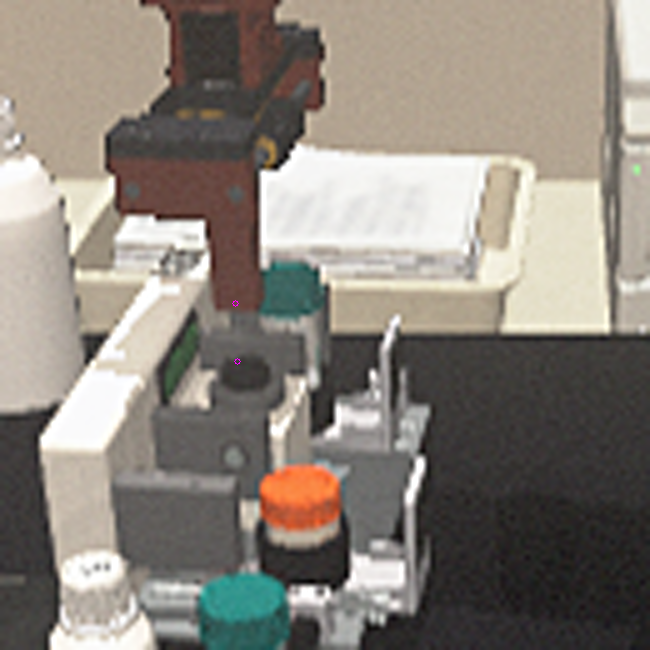

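Call:
move_arm:
  motion:
    - [[0,0,0.08],[0,0,0]]
    - [[0,0,0.16],[0,0,0]]
    - [[0,0,0.2],[0,0,0]]
    - [[0,0,0.225],[0,0,0]]
    - [[0,0,0.24],[0,0,0]]

```text
t: 11.48
ee_pos: [556.4, -77.1, 106.3]
orientation: [-2.322, -2.116, 0.001]
ft_force: [-0.6, -0.3, 2.4]
width: 0.7
```

Contact with 2.4 N; press on.

Call:
move_arm:
  motion:
    - [[0,0,0.01],[0,0,0]]
    - [[0,0,0.02],[0,0,0]]
    - [[0,0,0.03],[0,0,0]]
    - [[0,0,0.035],[0,0,0]]
    - [[0,0,0.035],[0,0,0]]

```text
t: 12.1
ee_pos: [556.4, -77.1, 101.0]
orientation: [-2.322, -2.115, 0.001]
ft_force: [0.0, -0.7, 4.2]
width: 0.6
```

Call:
move_arm:
  motion:
    - [[0,0,0.007],[0,0,0]]
    - [[0,0,0.014],[0,0,0]]
    - [[0,0,0.02],[0,0,0]]
    - [[0,0,0.025],[0,0,0]]
    - [[0,0,0.025],[0,0,0]]

```text
t: 12.72
ee_pos: [556.6, -77.1, 99.8]
orientation: [2.322, 2.116, -0.0]
ft_force: [-8.8, 1.0, 30.8]
width: 0.2
```

Call:
move_arm:
  motion:
    - [[0,0,-0.03],[0,0,0]]
    - [[0,0,-0.08],[0,0,0]]
    - [[0,0,-0.25],[0,0,0]]
    - [[0,0,-0.5],[0,0,0]]
    - [[0,0,-0.7],[0,0,0]]

```text
t: 13.35
ee_pos: [556.1, -76.9, 202.9]
orientation: [-2.321, -2.115, 0.001]
ft_force: [0.5, -0.2, 0.1]
width: 0.7
```

Call:
move_arm:
  motion:
    - [[0,-0.2,0],[0,0,0]]
    - [[0,-0.5,0],[0,0,0]]
    - [[0,-0.8,0],[0,0,0]]
    - [[0,-1,0],[0,0,0]]
    - [[0,-1,0],[0,0,0]]

```text
t: 13.98
ee_pos: [405.0, -62.7, 202.0]
orientation: [-2.321, -2.114, 0.002]
ft_force: [-0.1, -1.3, -0.7]
width: 0.2
```

```bash
python3 -c "
from h import *
rel(w(-5,0,106))
pts=[w(-5,0,106),w(-73,-80,66)]
crop('side','side9',(175,140,305,270),pts,5)
crop('top','top9',(235,100,375,230),pts,5)
for c in ['top','side']: print(c,[(n,round(d['p'],2),d['location']) for n in ['push_r','read_key_top','sample_tube','standard_jar'] for d in ctrl.pinpoint(c,n)])
"
```

```text
t 13.975 ee [405.  -62.7 202. ] f [-0.1 -1.3 -0.7] w 0.2 shift/150 [-0.003  1.027  0.637] turn/60 [-0.002 -0.    -0.   ]
top [('push_r', 0.51, [459.3, 16.0, 64.1]), ('sample_tube', 0.58, [538.7, -157.9, 26.0]), ('sample_tube', 0.42, [459.0, 14.2, 64.7]), ('standard_jar', 0.68, [519.6, 10.1, 29.6]), ('standard_jar', 0.62, [402.5, -22.4, -3.0])]
side [('push_r', 0.55, [459.9, 12.6, 71.5]), ('push_r', 0.55, [484.7, -152.2, 65.4]), ('read_key_top', 0.48, [554.4, -76.1, 105.7]), ('sample_tube', 0.58, [481.4, -151.5, 63.4]), ('standard_jar', 0.86, [402.6, -20.0, -0.8]), ('standard_jar', 0.67, [518.8, 8.6, 30.0])]
```

View pics/side9.png

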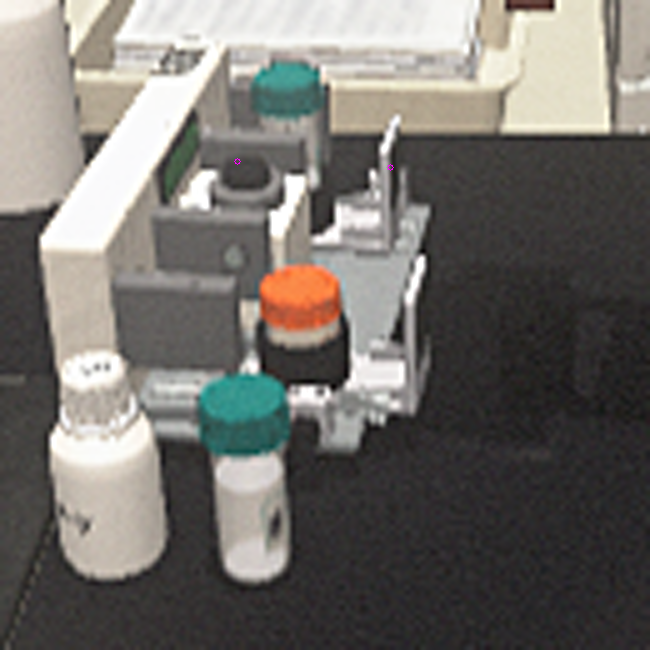

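View pics/top9.png

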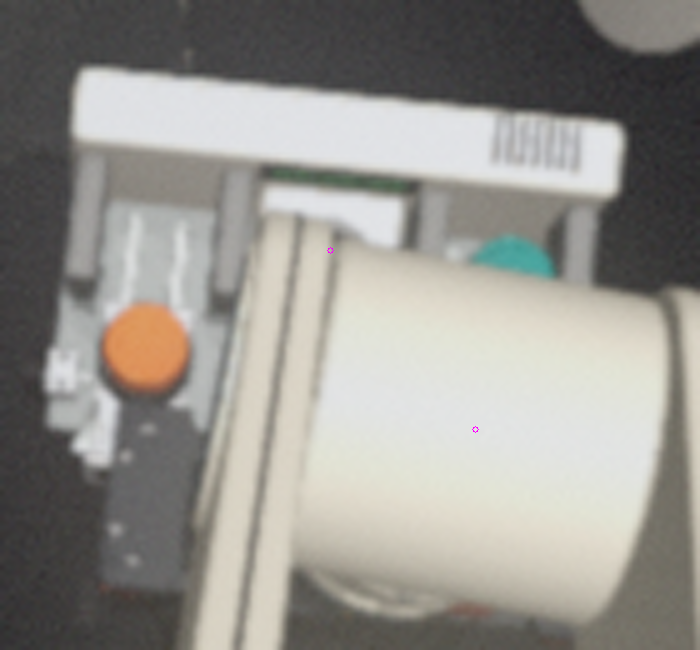

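```bash
python3 -c "
from workcell import ctrl
print(ctrl.close_job())"
```

```text
the job is handed in; nothing more can be done
None
```

The sample tube's carriage is latched in with the tube in the light gate, the read key has been pressed and released, and the job is handed in at about 14 s. No verdict was reported.

- **Carriage:** The tube was in the right carriage. I pushed its plate with closed fingertips to the hard stop, where the force rose to about 20 N with under 1 mm of further travel. After release, the top and side cameras put the push point within 1 to 6 mm of the latched position. It still held at the last look, where only the side camera could see the plate; it was within 2 mm.
- **Read key:** I pressed it about 6 mm. The wrist read 31 N at the bottom, well above the key's own 5 N, so I take that as its stop. It came back up, and the side camera last saw its top at about 106 mm.
- **The rest of the scene:** The tube is upright in the gate and the jar's carriage is still out. The spare tube, dropper and black jar look unmoved. I did not check the beaker again, but nothing went near it. The arm ended clear of everything, with no contact force.
- **Disagreements:** The two cameras differed by about 4 mm on where the key is, so I pressed between the two. The detector sometimes confused the plates with the tube and the jar with the black look-alike, so I settled those from the pictures. The arm blocked the top camera's view of the key and plate in the last check.

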